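Slide a well plate under the low reader bridge and start the reading

ROBOT

A 6-joint arm with a two-finger parallel gripper is mounted at the origin on a cart in front of the work surface, level with it; the furniture and walls round the work are solid. World frame = base frame: x ahead of the robot, y to its left, z up, the work surface at z = 0. Lengths are in m, angles in rad, forces in N, time in s.
With the tool pointing down it reaches from about 0.375 to 0.9 m from the base axis. Payload 3.1 kg.
Tool frame: the origin (TCP) lies on the centre line of the jaws, within the pads' length; the fingertips stand 19 mm ahead of it and the grasp point (between the pads) is the TCP; z points along the fingers, y is the direction in which the jaws open and shut (so a half turn about z gives the same grasp; the last joint's range is limited). The gripper opens to 87 mm and grips with 3 to 60 N. Pads are 19 mm wide; open, the fingers measure 117 mm over their backs; the gripper's body (75 mm by 190 mm) begins 51 mm behind the grasp point.
Start: joints at [-1.405, 0.527, 1.433, -0, 1.181, -0.178], TCP at [0.211, -0.588, 0.242] pointing down, gripper open.
Joint ranges: [-3.08, 3.08], [-0.75, 2.2], [0.22, 2.44], [-1.43, 4.57], [0, 2.65], [-2.85, 2.85]. Speed limits (rad/s): [2.79, 2.79, 3.14, 3.14, 3.14, 3.14].

INTERFACE

Orientations are given as a unit quaternion [x, y, z, w].
In Python, from workcell import env gives the robot as it stands. The module is installed in compiled form; this text tells all that it offers.
- The arm moves only by the tool apply_moves, never from a script. Its argument "increments" is one flat list of numbers, 6 for each row, row after row: the shift along the tool's x, y, z in mm, then the turn, a rotation vector about the tool's x, y, z in rad. In form: [x, y, z, ax, ay, az, x, y, z, ax, ay, az, ...]. A call has exactly 5 rows; each row is the pose to reach, as a shift and turn from the pose measured when the call began, along the tool's axes at that moment; what a row does not reach only later rows make up. A row lasts 1/8 s, in which the tool goes at most 62.5 mm and 10.7 degrees, less where a joint would pass 70% of its speed; a pose out of reach is approached as far as the arm can. A call with a gripper value outside its range is refused whole. "fingers" is the opening, from -1 (shut) to 1 (fully open), set as the call begins (left out, the last holds). The fingers move at their own pace and stop on an object; the grip force is fixed at half the most. Time passes only in rows, so rows that repeat a pose let the fingers close, or fill a call up. It gives the time, the measured TCP pose, the force and the opening at its end, in the units of the state.
- env.get_obs(): the state, without advancing time (a new reading comes with each control period).
- env.camera(name): name is "scene" or "top" or "wrist"; returns a dict with "frame" (400x640x3 uint8, blue, green, red), "camera_matrix" (3x3 intrinsics, pixels), "rvec" (rotation vector, rad) and "tvec" (3), from world to camera coordinates, as OpenCV has them; the wrist camera has in their place "tool_from_camera" (4x4, takes a point from camera to tool coordinates, whose origin is the TCP and whose axes are the flange's). Camera axes: x right, y down, z forward; pixel columns grow to the right and rows downward; lengths in m; the calibration is good to about 2 mm. A picture is of the moment at which its call begins: read the wrist's pose just before it. There is no depth.
- env.job_done(): hands the job in, once; it reports no verdict.
Trained networks look in a picture, given as the dict that the camera call returned (one of the last four; its "shot" number tells which), for a name from the list of things; names that differ only in an ending like _2 or _b are one class to them, and where a whole thing is asked for, a point or a joint stands for the part that bears it (a point fixed in the world has none). Each returns a list of dicts, best first, with "score" (0 to 1); they miss things now and then, are a little off and sometimes report something else, mostly with a low value. They report only what shows in the picture. A call takes as long as a camera call. They do not tell look-alikes from the thing itself.
- env.masks_of(thing, picture): "pixels" (400x640 bool, what is visible of it) and "at" ([column, row] in pixels, amid what is visible of it).
The state is a dict: "time_s": time; "joint_pos": joint angles; "joint_velocities": joint speeds; "effort": joint torques, N m; "tcp_pos": TCP position; "orientation": TCP orientation; "wrist_force": force on the tool from outside, world axes, zero at the start; "wrist_torque": the same for the moment, N m; "gripper_width": opening from 0.0 (shut) to 1.0 (fully open).
Only numpy, scipy, OpenCV 4.12 (cv2) and the standard library are available. Lean on these libraries where they do the work, as an engineer would, in place of code of your own. Each camera call takes 0.05 s, during which the arm holds its last target.

TASK

With the fingertips, push the white 96-well plate flat along the bench into the low reader, under its bridge, until it is fully home and square against the end stop behind the bridge; then press the green start button on the reader all the way down and move clear. Push only: do not lift, carry or tip the plate, do not press start before the plate is home, do not knock hard against the reader, and leave the other things on the bench where they are.

Things in the scene. Friction and masses are not known exactly. Their poses are not given: they have to be found in the camera images.
- plate_center (a point): Centre (half-way up, 7.2 mm above the bench when lying flat) of the white 96-well plate: loose, rigid, 0.11-0.2 kg, 85.5 mm along its x, 127.8 mm along its y, 14.4 mm high, small blue-grey wells on top. It lies flat and slides on the bench; z up.
- well_plate: The same plate; origin at the centre of its underside, x along its short side, y along its long side. It starts outside the bridge on the entry side, its x axis within about 0.3 rad of the reader's x axis and its centre up to 30 mm off the reader's centre line.
- reader: Low white plate reader, fixed: a bridge deck on two pillars. Origin on the bench under the deck's middle, z up; the plate goes in along its +x. Deck: x -25 to 25 mm, y -118 to 118 mm, underside 20 mm, top 42 mm above the bench. Tunnel between the pillars: y -73 to 73 mm, floor is the bench. Low rails behind the deck (12 mm high, inner faces y = +-73 mm) carry the end stop.
- reader_stop (a point): Middle of the end stop behind the bridge, reader x = 42.75 mm, y = 0, 6 mm above the bench: two rubber pads facing the reader's -x, at y = +-40 mm, 2 to 10 mm above the bench. The aluminium bar behind them reaches x = 55 mm.
- reader_target (a point): Where the centre of the fully seated plate lies (reader x = 0, y = 0, 7.2 mm above the bench), axes as the reader's. The seated plate touches both stop pads, is parallel to the reader's axes, and its rear long edge still stands 18 mm out of the deck on the entry side (reader x = -42.75 mm).
- start_button_top (a point): Centre of the top of the round green start button, 22 mm across, on top of the reader's deck over the pillar at its +y end (reader x = 0, y = +93 mm). Pressed straight down.
- start_button (a joint): Start button travel in m: 0 released, 0.005 fully down; springs back, about 4 N at full travel.
- vial_a: Bystander, in the front or middle of the bench: 20 ml glass vial, black cap, 27 dia x 62 tall mm; origin at the centre of its underside.
- vial_c: Bystander, in the front or middle of the bench: 20 ml glass vial, white cap, 27 dia x 62 tall mm; origin at the centre of its underside.
- dropper_bottle: Bystander, in the front or middle of the bench: brown dropper bottle, 38 dia x 106 tall mm; origin at the centre of its underside.
- timer: Bystander, in the front or middle of the bench: white countdown timer lying flat, 58 x 66 x 19 mm; origin at the centre of its underside.
- note_block: Bystander, in the front or middle of the bench: yellow block of sticky notes, 76 x 76 x 10 mm; origin at the centre of its underside.
- marker_red: Bystander, in the front or middle of the bench: white marker pen with red cap, lying, 136 long (its y axis), 14 thick mm; origin at the centre of its underside.
Mind the look-alikes: they are no part of the job. What is shaped like the reader but red is not meant.

How it is judged:
On the way, in this order (a step that is already met when the one before it is completed fails the run):
1. the plate is home under the bridge, flat and square against the stop (x of plate_center in the frame of reader between -0.004 and 0.004 m and y of plate_center in the frame of reader between -0.012 and 0.012 m and angle between the x axis of well_plate and the x axis of reader, either way round below 0.05 rad and height (world z) of plate_center below 0.0105 m), for 0.2 s.
2. the start button is pressed fully down (value of joint start_button above 0.004 m), for 0.05 s.
At the end, for the whole second after the job is handed in: The plate rests flat under the bridge with its centre within 4 mm of the seated position along the reader's x and 12 mm across, within 0.05 rad of square, at rest; the start button has been pressed after that and is released (all of step 1 and linear speed of well_plate below 0.01 m/s and value of joint start_button below 0.001 m); the robot touches nothing.
It fails at once if the plate is lifted more than 4 mm or tipped more than 0.06 rad (height (world z) of plate_center above 0.0112 m or angle between well_plate's own z axis and vertical above 0.06 rad).
It fails at once if the start button is pressed (over 3 mm) while the plate is not home (value of joint start_button above 0.003 m and not (x of plate_center in the frame of reader between -0.004 and 0.004 m and y of plate_center in the frame of reader between -0.012 and 0.012 m and angle between the x axis of well_plate and the x axis of reader, either way round below 0.05 rad and height (world z) of plate_center below 0.0105 m)).
It fails at once if the robot knocks the reader with more than 35 N (contact force between any of the fingers, the arm and reader above 35 N).
It fails at once if a bystander is moved more than 15 mm or toppled (distance of any of vial_a, vial_c, dropper_bottle, timer, note_block, marker_red from where it was at the start of the episode above 0.015 m or angle between any of vial_a, vial_c, dropper_bottle, timer, note_block, marker_red's own z axis and vertical above 0.3 rad).
It also fails if it takes over 64 s, if anything falls off the work surface, if the arm or the gripper's body presses on something with over 40 N, if the wrist force passes 120 N, or if a joint passes its speed limit or range.

## Working session

There is one attempt and no reset: what is moved stays moved. The work goes in short steps, Python scripts to look and compute and a tool call to move; the robot and the scene stay as the last step left them, time stands still between calls to the robot, and variables do not carry over. Pictures are saved under pics/ and viewed, and the job is handed in when it is done.

Besides the shell and the picture viewer there is one more tool, called after ">>>" as name(argument=value, ...) on one line, values as JSON. apply_moves: Moves the arm, as the interface text tells. Its arguments: {"type":"object","properties":{"increments":{"type":"array"},"fingers":{"type":"number"}},"required":["increments"]}

```bash
mkdir -p pics; cat > h.py <<'E'
import numpy as np,cv2
from workcell import env
def cams(names=("top","scene"),tag="a"):
    out={}
    for n in names:
        d=env.camera(n); cv2.imwrite(f"pics/{n}_{tag}.png",d["frame"]); out[n]=d
    return out
def ray(d,uv):
    K=np.array(d["camera_matrix"]);R,_=cv2.Rodrigues(np.array(d["rvec"]));t=np.array(d["tvec"]).reshape(3)
    r=R.T@np.linalg.solve(K,np.array([uv[0],uv[1],1.0])); return -R.T@t,r
def at_z(d,uv,z):
    c,r=ray(d,uv); return c+r*(z-c[2])/r[2]
def proj(d,P):
    p,_=cv2.projectPoints(np.array(P,float).reshape(-1,3),np.array(d["rvec"]),np.array(d["tvec"]),np.array(d["camera_matrix"]),None); return p.reshape(-1,2)
E
python3 - <<'E'
from h import *
np.set_printoptions(precision=3,suppress=True)
o=env.get_obs();print(o)
c=cams()
for n,d in c.items():
    print(n,ray(d,(320,200)))
    for t in ["well_plate","reader","start_button","vial_a","vial_c","dropper_bottle","timer","note_block","marker_red"]:
        for m in env.masks_of(t,d)[:3]:
            print(n,t,round(m["score"],2),m["at"],at_z(d,m["at"],0.0),m["pixels"].sum())
E
```

```text
{'time_s': 0.0, 'joint_pos': array([-1.406,  0.528,  1.434,  0.   ,  1.181, -0.178]), 'joint_velocities': array([ 0.001, -0.001,  0.   , -0.001, -0.001,  0.001]), 'effort': array([ -0.001, -44.005, -17.659,   0.063,   0.058,  -0.   ]), 'tcp_pos': array([ 0.211, -0.588,  0.241]), 'orientation': array([ 0.985,  0.171,  0.   , -0.001]), 'wrist_force': array([-0.762, -0.584, -0.178]), 'wrist_torque': array([-0.004, -0.058, -0.02 ]), 'gripper_width': 1.0014623944245125}
top (array([ 0.236, -0.053,  1.676]), array([ 0.195, -0.004, -0.981]))
top well_plate 0.59 [338.5, 214.2] [ 0.516 -0.123  0.   ] 852
top reader 0.68 [284.8, 191.2] [0.603 0.063 0.   ] 1278
top reader 0.65 [218.1, 202.8] [0.566 0.297 0.   ] 1224
top vial_a 0.53 [419.3, 244.9] [ 0.403 -0.396  0.   ] 386
top vial_a 0.52 [329.1, 137.5] [ 0.796 -0.098  0.   ] 68
top vial_a 0.44 [349.6, 140.1] [ 0.785 -0.171  0.   ] 64
top vial_c 0.53 [419.3, 244.9] [ 0.403 -0.396  0.   ] 386
top vial_c 0.52 [329.1, 137.5] [ 0.796 -0.098  0.   ] 68
top vial_c 0.44 [349.6, 140.1] [ 0.785 -0.171  0.   ] 64
top dropper_bottle 0.46 [386.8, 153.0] [ 
[... 305 characters left out ...]
]), array([ 0.528, -0.707, -0.47 ]))
scene well_plate 0.9 [350.1, 214.8] [ 0.514 -0.109  0.   ] 682
scene reader 0.78 [244.4, 277.1] [0.563 0.295 0.   ] 2083
scene reader 0.68 [299.6, 224.4] [0.607 0.028 0.   ] 1489
scene reader 0.17 [349.7, 214.3] [ 0.516 -0.111  0.   ] 714
scene vial_a 0.61 [296.8, 178.8] [ 0.826 -0.222  0.   ] 116
scene vial_a 0.41 [280.3, 188.6] [ 0.82  -0.122  0.   ] 125
scene vial_c 0.61 [296.8, 178.8] [ 0.826 -0.222  0.   ] 116
scene vial_c 0.41 [280.3, 188.6] [ 0.82  -0.122  0.   ] 125
scene dropper_bottle 0.58 [331.4, 168.9] [ 0.772 -0.378  0.   ] 230
scene timer 0.58 [372.4, 178.6] [ 0.59 -0.39  0.  ] 149
scene marker_red 0.79 [322.2, 302.2] [0.359 0.252 0.   ] 278
```

```bash
python3 - <<'E'
import cv2
t=cv2.imread("pics/top_a.png");s=cv2.imread("pics/scene_a.png")
cv2.imwrite("pics/top_crop.png",cv2.resize(t[110:290,190:450],None,fx=3,fy=3,interpolation=cv2.INTER_CUBIC))
cv2.imwrite("pics/scene_crop.png",cv2.resize(s[140:340,180:440],None,fx=3,fy=3,interpolation=cv2.INTER_CUBIC))
E
```

```text
(no output)
```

View pics/top_crop.png

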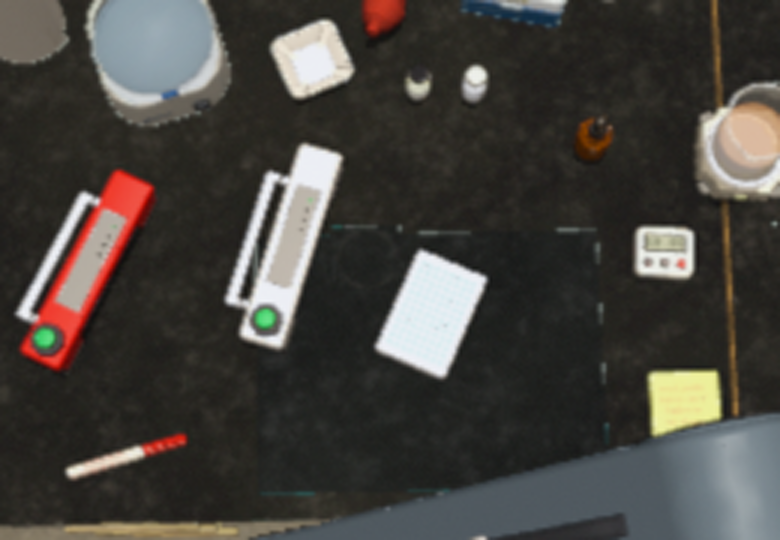

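View pics/scene_crop.png

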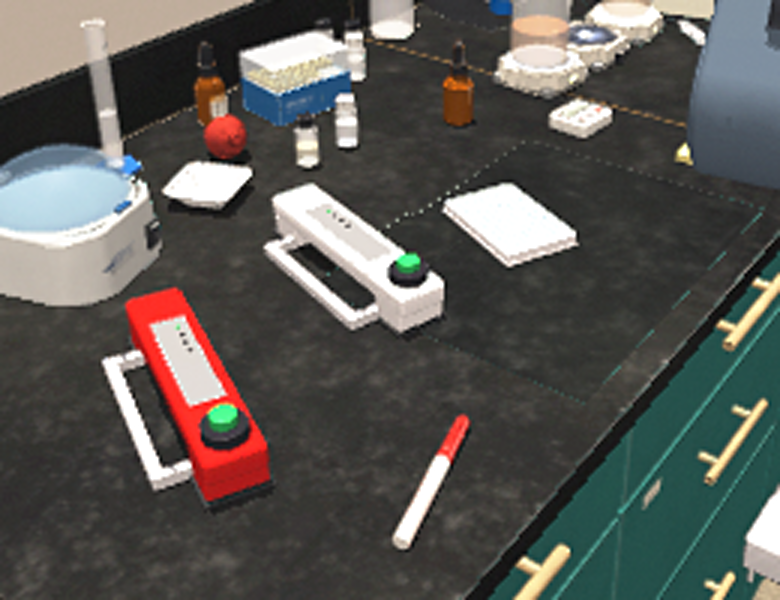

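The views show the white reader (top-crop about 290,245, button at 265,318) with the plate to its right (430,313). The red one at far left is the look-alike. The reader's +x points roughly along world +y. Next I fit the poses to the silhouettes.

```bash
cat >> h.py <<'E'
from scipy.optimize import minimize
def boxpts(x0,x1,y0,y1,z0,z1):
    return np.array([[x,y,z] for x in (x0,x1) for y in (y0,y1) for z in (z0,z1)])/1000.
READER=[boxpts(-25,25,-118,118,0,42),boxpts(25,55,73,80,0,12),boxpts(25,55,-80,-73,0,12),boxpts(44,55,-80,80,0,12)]
PLATE=[boxpts(-42.75,42.75,-63.9,63.9,0,14.4)]
def place(P,p):
    c,s=np.cos(p[2]),np.sin(p[2]); R=np.array([[c,-s,0],[s,c,0],[0,0,1]])
    return P@R.T+np.array([p[0],p[1],0])
def render(boxes,p,pj,roi,S=4):
    x0,y0,x1,y1=roi; im=np.zeros(((y1-y0)*S,(x1-x0)*S),np.uint8)
    for b in boxes:
        q=(pj(place(b,p))+0.5-np.array([x0,y0]))*S-0.5
        h=cv2.convexHull(q.astype(np.float32))
        cv2.fillConvexPoly(im,np.round(h*16).astype(np.int32),255,cv2.LINE_AA,4)
    return cv2.resize(im,(x1-x0,y1-y0),interpolation=cv2.INTER_AREA)/255.
def fit(boxes,p0,views):
    # views: list of (pj, mask float, roi)
    def cost(p):
        e=0
        for pj,m,roi in views:
            x0,y0,x1,y1=roi; e+=((cv2.GaussianBlur(render(boxes,p,pj,roi),(0,0),1)-cv2.GaussianBlur(m[y0:y1,x0:x1],(0,0),1))**2).sum()
        return e
    sim=np.array([p0]*4,float); 
    for i,dd in enumerate((.015,.015,.1)): sim[i+1,i]+=dd
    r=minimize(cost,p0,method="Nelder-Mead",options=dict(initial_simplex=sim,xatol=1e-5,fatol=1e-4,maxiter=400))
    return r.x,r.fun
E
python3 - <<'E'
from h import *
np.set_printoptions(precision=4,suppress=True)
c=cams(tag="b")
def roi(m):
    ys,xs=np.where(m); return (xs.min()-10,ys.min()-10,xs.max()+11,ys.max()+11)
allv={"reader":[], "well_plate":[]}
for n,d in c.items():
    g=d["frame"].max(2); 
    for t,guess,cands in (("reader",(0.6,0.04,0),READER),("well_plate",(0.515,-0.115,0),PLATE)):
        ms=env.masks_of(t,d)
        ms=[m for m in ms if m["score"]>.4]
        m=min(ms,key=lambda m:np.hypot(*(at_z(d,m["at"],0)[:2]-np.array(guess[:2]))))
        M=m["pixels"].astype(float); print(n,t,m["score"],m["at"],M.sum())
        v=(lambda P,d=d:proj(d,P),M,roi(m["pixels"]))
        allv[t].append(v)
        cv2.imwrite(f"pics/m_{n}_{t}.png",cv2.resize((M[v[2][1]:v[2][3],v[2][0]:v[2][2]]*255).astype(np.uint8),None,fx=4,fy=4,interpolation=0))
for t,p0,B in (("reader",(0.6,0.045,1.27),READER),("well_plate",(0.515,-0.115,1.1),PLATE)):
    for vs in (allv[t],allv[t][:1],allv[t][1:]):
        print(t,*fit(B,p0,vs))
E
```

```text
top reader 0.73 [284.8, 190.1] 1335.0
top well_plate 0.98 [335.3, 214.8] 927.0
scene reader 0.7 [301.6, 224.5] 1429.0
scene well_plate 0.95 [349.8, 215.5] 723.0
reader [0.5938 0.0546 1.2507] 224.31704157448053
reader [0.5957 0.0534 1.2605] 30.590992337722362
reader [0.591  0.056  1.2426] 181.2950641092387
well_plate [ 0.5142 -0.1038  1.1263] 19.610732336195174
well_plate [ 0.5151 -0.1056  1.1297] 2.346401290202062
well_plate [ 0.5126 -0.1008  1.1203] 6.213916227767743
```

```bash
python3 - <<'E'
from h import *
np.set_printoptions(precision=4,suppress=True)
d=env.camera("wrist");print(d["tool_from_camera"],d["camera_matrix"]);cv2.imwrite("pics/w0.png",d["frame"])
t=cams(("top",),"c")["top"]
im=t["frame"].copy()
for B,p in ((READER,(.5957,.0534,1.2605)),(PLATE,(.515,-.1056,1.13))):
    for b in B:
        h=cv2.convexHull(proj(t,place(b,p)).astype(np.float32)); 
        cv2.polylines(im,[np.round(h*16).astype(np.int32)],True,(0,0,255),1,cv2.LINE_AA,4)
cv2.imwrite("pics/ov1.png",cv2.resize(im[140:260,240:380],None,fx=5,fy=5,interpolation=cv2.INTER_CUBIC))
E
```

```text
[[-0.001  -0.967  -0.255   0.0685]
 [ 1.     -0.0014  0.0012 -0.0014]
 [-0.0015 -0.255   0.967  -0.1454]
 [ 0.      0.      0.      1.    ]] [[297.7105   0.     323.2434]
 [  0.     297.7105 200.4333]
 [  0.       0.       1.    ]]
```

View pics/ov1.png

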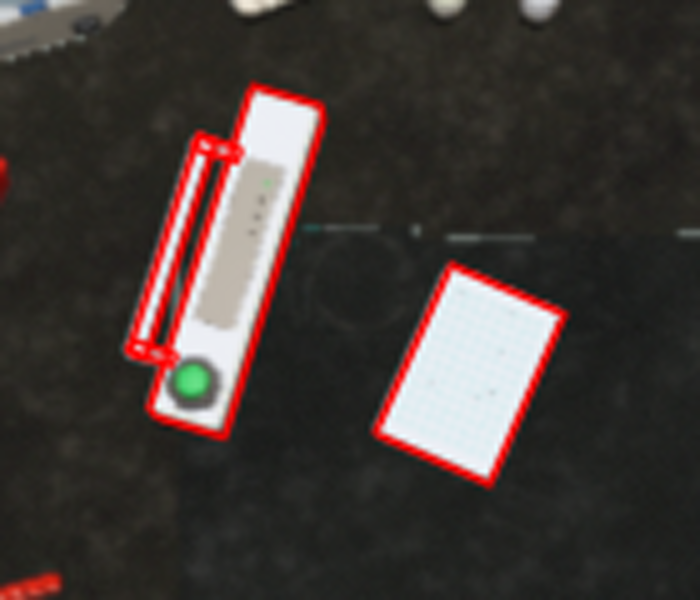

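```bash
cat >> h.py <<'E'
from scipy.spatial.transform import Rotation as Ro
RP=[.5957,.0534,1.2605]
def r2w(x,y,rp=None):
    rp=rp or RP; c,s=np.cos(rp[2]),np.sin(rp[2]); return rp[0]+c*x-s*y, rp[1]+s*x+c*y
def w2r(X,Y,rp=None):
    rp=rp or RP; c,s=np.cos(rp[2]),np.sin(rp[2]); a,b=X-rp[0],Y-rp[1]; return c*a+s*b,-s*a+c*b
def inc(x,y,z,yaw,world=False):
    """target TCP in reader frame (m), tool pointing down, tool x yaw rel. to reader x"""
    o=env.get_obs(); R0=Ro.from_quat(o["orientation"])
    if not world: x,y=r2w(x,y); yaw=yaw+RP[2]
    Rt=Ro.from_euler("z",yaw)*Ro.from_euler("x",np.pi)
    d=R0.inv().apply(np.array([x,y,z])-o["tcp_pos"])*1000; rv=(R0.inv()*Rt).as_rotvec()
    print("inc",np.round(d,1),np.round(rv,3)); return d,rv
def st():
    o=env.get_obs(); R0=Ro.from_quat(o["orientation"]); X=R0.apply([1,0,0]);Z=R0.apply([0,0,1])
    r=w2r(*o["tcp_pos"][:2]); print("t",round(o["time_s"],2),"tcp_r mm",np.round(np.array([*r,o["tcp_pos"][2]])*1000,1),"yaw_r",round(np.arctan2(X[1],X[0])-RP[2],4),"Z",np.round(Z,3),"F_r",np.round([*Ro.from_euler("z",-RP[2]).apply(o["wrist_force"])],2),"w",round(o["gripper_width"],3)); return o
def wristfit(d,o,boxes,p0,mask):
    T=np.array(d["tool_from_camera"]);K=np.array(d["camera_matrix"]);R0=Ro.from_quat(o["orientation"])
    def pj(P):
        q=R0.inv().apply(P-o["tcp_pos"]); c=(q-T[:3,3])@T[:3,:3]; u=c@K.T; return u[:,:2]/u[:,2:]
    ys,xs=np.where(mask); roi=(max(xs.min()-10,0),max(ys.min()-10,0),min(xs.max()+11,640),min(ys.max()+11,400))
    return fit(boxes,p0,[(pj,mask.astype(float),roi)]),pj
E
python3 -c "
from h import *
st(); inc(-.172,.122,.24,-np.pi/2)"
```

```text
t 1.4 tcp_r mm [-728.7  170.7  241.5] yaw_r -0.9167 Z [-0.  0. -1.] F_r [ 0.34 -0.46  0.28] w 1.001
inc [ 377.3 -412.2    1.5] [-0.     0.     0.654]
```

>>> apply_moves(increments=[45, -49, 0, 0, 0, 0.1, 90, -98, 0, 0, 0, 0.2, 130, -142, 0, 0, 0, 0.3, 170, -186, 0, 0, 0, 0.4, 210, -230, 0, 0, 0, 0.5], fingers=0.15)

```text
time_s: 2.02
tcp_pos: [0.3315, -0.2994, 0.2418]
orientation: [0.997, -0.08, 0.0, 0.0]
wrist_force: [1.3, 0.2, -0.7]
gripper_width: 0.598
```

```bash
python3 -c "
from h import *
st(); inc(-.172,.122,.24,-np.pi/2)"
```

```text
t 2.02 tcp_r mm [-416.7  143.9  241.8] yaw_r -1.4208 Z [ 0.001 -0.001 -1.   ] F_r [ 0.62 -1.18 -0.72] w 0.598
inc [  58.2 -238.6    1.8] [ 0.    -0.001  0.15 ]
```

>>> apply_moves(increments=[14, -55, 0, 0, 0, 0.05, 28, -110, 0, 0, 0, 0.1, 42, -165, 0, 0, 0, 0.15, 58, -220, 1, 0, 0, 0.15, 58, -239, 2, 0, 0, 0.15])

```text
time_s: 2.65
tcp_pos: [0.4279, -0.0701, 0.24]
orientation: [0.988, -0.153, 0.001, 0.0]
wrist_force: [-0.6, -0.2, -0.4]
gripper_width: 0.575
```

```bash
python3 - <<'E'
from h import *
np.set_printoptions(precision=4,suppress=True)
o=st(); d=env.camera("wrist"); cv2.imwrite("pics/w1.png",d["frame"])
for t,B,p0 in (("well_plate",PLATE,(.515,-.1056,1.13)),("reader",READER,RP)):
    for m in env.masks_of(t,d)[:2]:
        print(t,m["score"],m["at"],m["pixels"].sum(),m["pixels"][:, [0,-1]].sum(),m["pixels"][[0,-1]].sum())
        (p,c),pj=wristfit(d,o,B,p0,m["pixels"]); print(p,c)
E
```

```text
t 2.65 tcp_r mm [-168.9  122.1  240. ] yaw_r -1.5667 Z [ 0.002 -0.001 -1.   ] F_r [-0.42  0.52 -0.38] w 0.575
well_plate 0.55 [328.5, 100.2] 7898 0 0
[ 0.5108 -0.1031  1.1338] 85.8728294099968
reader 0.91 [11.7, 154.8] 5804 192 0
[0.5957 0.0534 1.2605] 5644.028256110447
reader 0.9 [169.2, 85.9] 11983 0 67
[0.5912 0.0583 1.2833] 747.1767114936599
```

View pics/w1.png

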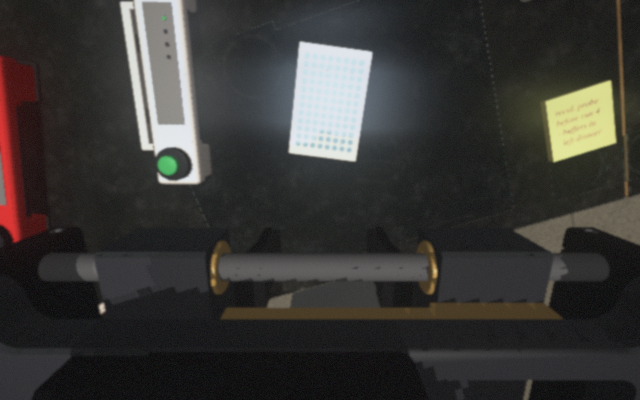

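```bash
python3 -c "
from h import *
st(); inc(-.172,.122,.023,-np.pi/2)"
```

```text
t 2.8 tcp_r mm [-171.   122.4  239.9] yaw_r -1.568 Z [ 0.001 -0.001 -1.   ] F_r [ 0.58  0.53 -0.4 ] w 0.575
inc [2.000e-01 8.000e-01 2.169e+02] [ 0.001 -0.001  0.003]
```

>>> apply_moves(increments=[0, 0.5, 60, 0, 0, 0, 0, 1, 120, 0, 0, 0, 0, 1, 175, 0, 0, 0, 0, 1, 205, 0, 0, 0, 0, 1, 217, 0, 0, 0.003])

```text
time_s: 3.42
tcp_pos: [0.4263, -0.0744, 0.0212]
orientation: [0.988, -0.156, -0.001, 0.0]
wrist_force: [0.3, -0.1, -0.3]
gripper_width: 0.573
```

```bash
python3 - <<'E'
from h import *
np.set_printoptions(precision=4,suppress=True)
o=st(); inc(-.172,.0734,.023,-np.pi/2); d=env.camera("wrist"); cv2.imwrite("pics/w2.png",d["frame"])
cams(("scene",),"d")
E
```

```text
t 3.42 tcp_r mm [-173.4  122.3   21.2] yaw_r -1.5732 Z [-0.001 -0.    -1.   ] F_r [-0.03 -0.33 -0.25] w 0.573
inc [48.9 -1.6 -1.8] [ 0.001  0.001 -0.002]
```

View pics/w2.png

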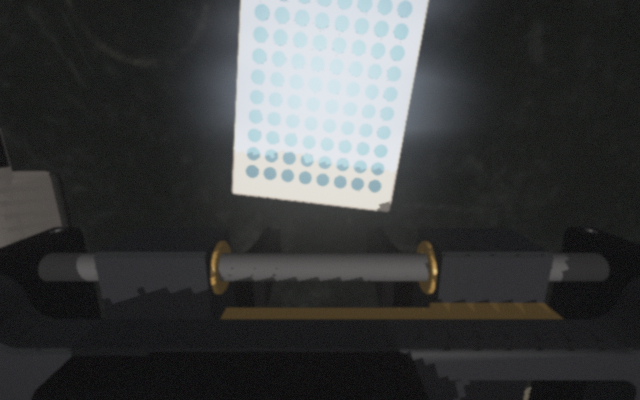

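View pics/scene_d.png

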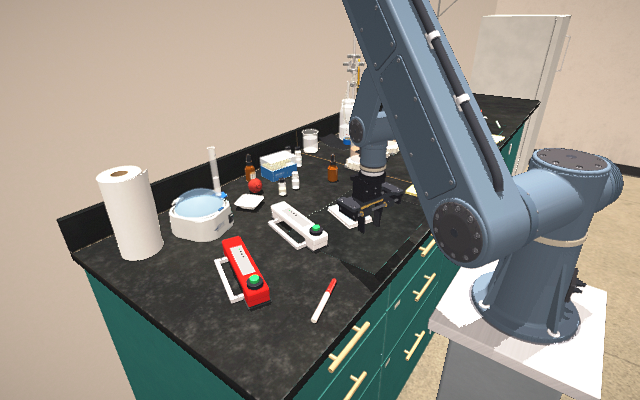

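```bash
cat >> h.py <<'E'
def wz(d,o,uv,z):
    T=np.array(d["tool_from_camera"]);K=np.array(d["camera_matrix"]);R0=Ro.from_quat(o["orientation"])
    c=R0.apply(T[:3,3])+o["tcp_pos"]; r=R0.apply(T[:3,:3]@np.linalg.solve(K,[uv[0],uv[1],1.])); return c+r*(z-c[2])/r[2]
E
python3 - <<'E'
from h import *
np.set_printoptions(precision=1,suppress=True)
o=st(); d=env.camera("wrist")
a=wz(d,o,(233,193),.0144);b=wz(d,o,(388,210),.0144);print(a*1000,b*1000,np.linalg.norm(a-b)*1000)
print("reader frame",np.array(w2r(*a[:2]))*1000,np.array(w2r(*b[:2]))*1000)
for p in ((.515,-.1056,1.13),(.5108,-.1031,1.1338)):
    for s in (1,-1):
        q=place(np.array([[s*.04275,.0639,.0144]]),p)[0]; print(p,np.array(w2r(*q[:2]))*1000)
E
```

```text
t 3.52 tcp_r mm [-173.1  122.    22.2] yaw_r -1.5726 Z [-0. -0. -1.] F_r [0.1 0.1 0.4] w 0.575
[471.6 -38.2  14.4] [ 437.2 -113.7   14.4] 82.95138505433648
reader frame [-125.1   90.2] [-207.5   99.9]
(0.515, -0.1056, 1.13) [-125.3   86.1]
(0.515, -0.1056, 1.13) [-210.1   97.2]
(0.5108, -0.1031, 1.1338) [-124.5   91. ]
(0.5108, -0.1031, 1.1338) [-209.3  101.8]
```

>>> apply_moves(increments=[8, 0, -1, 0, 0, 0, 13, 0, -1, 0, 0, 0, 18, 0, -1, 0, 0, 0, 22, 0, -1, 0, 0, 0, 26, 0, -1, 0, 0, 0])

```text
time_s: 4.2
tcp_pos: [0.4496, -0.0811, 0.0243]
orientation: [0.988, -0.155, -0.002, -0.0]
wrist_force: [-7.2, 0.1, 7.9]
gripper_width: 0.578
```

>>> apply_moves(increments=[4, 0, 0, 0, 0, 0, 8, 0, 0, 0, 0, 0, 12, 0, 0, 0, 0, 0, 16, 0, 0, 0, 0, 0, 18, 0, 0, 0, 0, 0])

```text
time_s: 4.82
tcp_pos: [0.468, -0.087, 0.0243]
orientation: [0.988, -0.155, -0.001, 0.0]
wrist_force: [-2.0, 1.8, 0.4]
gripper_width: 0.577
```

```bash
python3 - <<'E'
from h import *
np.set_printoptions(precision=4,suppress=True)
o=st(); inc(-.172,.0745,.023,-np.pi/2); d=env.camera("wrist"); cv2.imwrite("pics/w3.png",d["frame"])
E
```

```text
t 4.83 tcp_r mm [-172.7   78.7   24.3] yaw_r -1.5718 Z [-0.001 -0.    -1.   ] F_r [1.11 2.49 0.4 ] w 0.577
inc [ 4.2 -0.7  1.2] [ 0.001  0.001 -0.001]
```

View pics/w3.png

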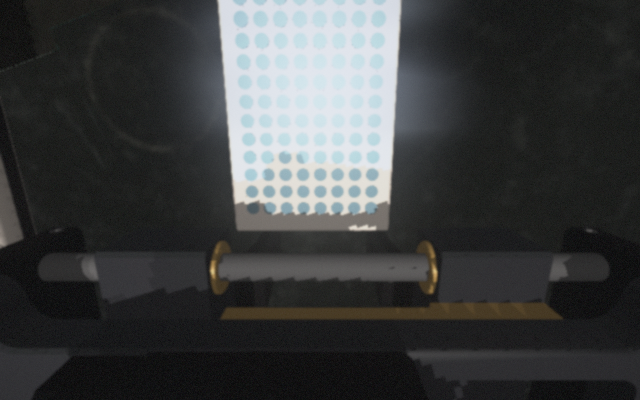

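```bash
python3 - <<'E'
from h import *
np.set_printoptions(precision=1,suppress=True)
o=st(); c=cams(("top",),"e"); d=env.camera("wrist")
a=wz(d,o,(236,230),.0144);b=wz(d,o,(389,230),.0144);print(np.linalg.norm(a-b)*1000)
print("reader frame",np.array(w2r(*a[:2]))*1000,np.array(w2r(*b[:2]))*1000)
cv2.imwrite("pics/top_e2.png",cv2.resize(c["top"]["frame"][140:260,240:380],None,fx=5,fy=5,interpolation=cv2.INTER_CUBIC))
E
```

```text
t 4.88 tcp_r mm [-172.7   78.4   24.3] yaw_r -1.5719 Z [-0. -0. -1.] F_r [ 0.2  1.5 -0.3] w 0.574
84.68471068860714
reader frame [-124.1   68.1] [-208.8   68.3]
```

View pics/top_e2.png

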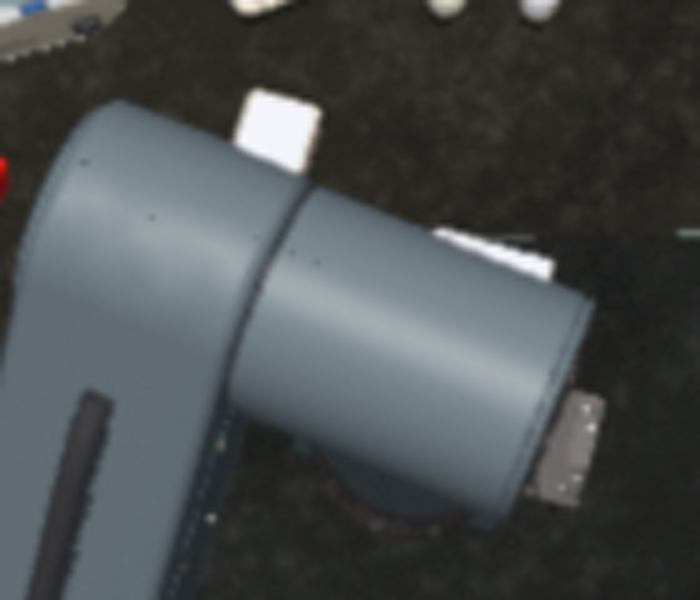

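```bash
python3 -c "
from h import *
st(); inc(-.11,.10,.23,-np.pi/2)"
```

```text
t 4.97 tcp_r mm [-172.7   78.6   24.2] yaw_r -1.572 Z [-0.001 -0.    -1.   ] F_r [ 0.95 -0.17  0.36] w 0.576
inc [ -21.7  -62.6 -205.8] [ 0.001  0.001 -0.001]
```

>>> apply_moves(increments=[-21, 0, 0, 0, 0, 0, -21, 0, -55, 0, 0, 0, -21, -20, -110, 0, 0, 0, -21, -40, -165, 0, 0, 0, -21, -62, -206, 0, 0, 0])

```text
time_s: 5.6
tcp_pos: [0.469, -0.0214, 0.233]
orientation: [0.988, -0.155, 0.002, 0.001]
wrist_force: [1.0, -0.4, -0.4]
gripper_width: 0.577
```

>>> apply_moves(increments=[0, 0, 0, 0, 0, 0, 0, 0, 0, 0, 0, 0, 0, 0, 0, 0, 0, 0, 0, 0, 0, 0, 0, 0, 0, 0, 0, 0, 0, 0])

```text
time_s: 6.22
tcp_pos: [0.4686, -0.0217, 0.2321]
orientation: [0.988, -0.156, 0.001, 0.0]
wrist_force: [-0.2, 0.0, 0.3]
gripper_width: 0.575
```

```bash
python3 - <<'E'
from h import *
np.set_printoptions(precision=4,suppress=True)
o=st(); d=env.camera("wrist"); im=d["frame"].copy()
ps={}
for t,B,p0 in (("well_plate",PLATE,(.535,-.11,1.26)),("reader",READER,RP)):
    for m in env.masks_of(t,d)[:2]:
        print(t,m["score"],m["at"],m["pixels"].sum(),m["pixels"][:, [0,-1]].sum(),m["pixels"][[0,-1]].sum())
        if m["score"]<.4: continue
        (p,c),pj=wristfit(d,o,B,p0,m["pixels"]); print(p,c,"r mm",np.array(w2r(*p[:2]))*1000,p[2]-RP[2])
        for b in B: cv2.polylines(im,[np.round(cv2.convexHull(pj(place(b,p)).astype(np.float32))*16).astype(np.int32)],True,(0,0,255),1,cv2.LINE_AA,4)
cv2.imwrite("pics/w4.png",im)
E
```

```text
t 6.22 tcp_r mm [-110.3   98.1  232.1] yaw_r -1.5729 Z [ 0.002 -0.001 -1.   ] F_r [-0.05  0.23  0.26] w 0.575
well_plate 0.97 [370.0, 97.6] 8249 0 0
[ 0.54   -0.1037  1.2608] 167.94692534898286 r mm [-166.5795    5.1204] 0.00031133402786842623
well_plate 0.62 [218.9, 98.2] 12949 0 62
[ 0.535 -0.11   1.26 ] 12533.699969010631 r mm [-174.1307    7.9085] -0.0004999999999999449
reader 0.97 [42.5, 146.9] 9776 0 0
[0.5957 0.0534 1.2605] 9498.980401488394 r mm [0. 0.] 0.0
reader 0.64 [219.7, 97.9] 12321 0 60
[0.5912 0.0555 1.2641] 867.3517907788716 r mm [0.6545 4.9023] 0.0036430923138945914
```

View pics/w4.png

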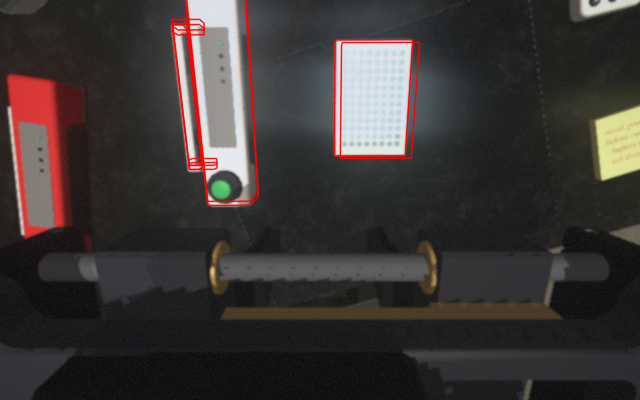

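```bash
python3 - <<'E'
from h import *
d=env.camera("wrist"); 
cv2.imwrite("pics/w4z.png",cv2.resize(d["frame"][0:220,160:300],None,fx=3.6,fy=2.7*1.0 if 0 else 3.6,interpolation=cv2.INTER_CUBIC)[190:])
E
```

```text
(no output)
```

View pics/w4z.png

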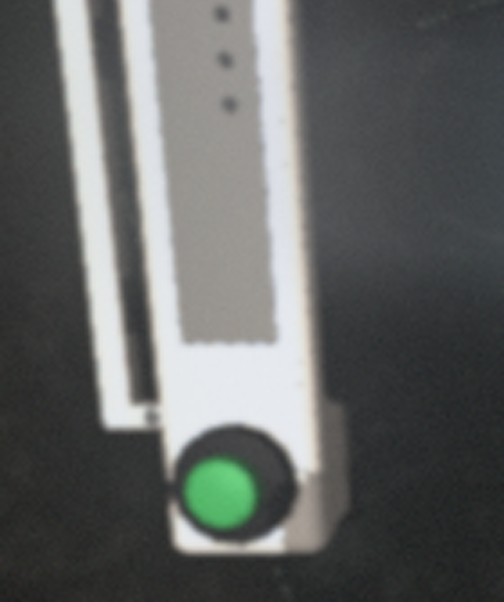

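```bash
python3 - <<'E'
from h import *
np.set_printoptions(precision=1,suppress=True)
o=st(); d=env.camera("wrist")
for n,uv,z in (("cornL",(207.8,204.5),.042),("cornR",(249.7,205.5),.042),("ring",(160+237/3.6,(190+484)/3.6),.046),("btn",(160+219/3.6,(190+494)/3.6),.055),("railcorner",(160+103/3.6,(190+429)/3.6),.012),("leftedge",(160+118/3.6,190/3.6),.042),("rightedge",(160+290/3.6,190/3.6),.042)):
    q=wz(d,o,uv,z); print(n,np.array(w2r(*q[:2]))*1000)
E
```

```text
t 6.42 tcp_r mm [-110.1   97.9  232.8] yaw_r -1.5725 Z [ 0. -0. -1.] F_r [ 0.  -0.2  0.3] w 0.573
cornL [ 25.2 122.1]
cornR [-23.7 123.5]
ring [  1.  100.7]
btn [  3.9 101.9]
railcorner [56.8 88.4]
leftedge [ 24.5 -40.5]
rightedge [-24.9 -40.3]
```

```bash
python3 -c "
from h import *
st(); inc(-.13,.004,.26,0)"
```

```text
t 6.47 tcp_r mm [-110.    97.8  232.9] yaw_r -1.5724 Z [ 0.004 -0.002 -1.   ] F_r [-0.32  0.71 -0.25] w 0.576
inc [ 94.   19.9 -26.7] [ 0.004 -0.003 -1.572]
```

>>> apply_moves(increments=[20, 4, -5, 0, 0, -0.17, 40, 8, -10, 0, 0, -0.34, 60, 12, -15, 0, 0, -0.51, 80, 16, -20, 0, 0, -0.68, 94, 20, -27, 0, 0, -0.85], fingers=0.95)

```text
time_s: 7.1
tcp_pos: [0.5528, -0.0697, 0.2603]
orientation: [0.963, 0.269, 0.002, 0.001]
wrist_force: [-0.4, 0.2, -0.4]
gripper_width: 0.956
```

```bash
python3 -c "
from h import *
st(); inc(-.13,.004,.26,0)"
```

```text
t 7.1 tcp_r mm [-130.3    3.2  260.3] yaw_r -0.7168 Z [ 0.004 -0.002 -1.   ] F_r [ 0.04  0.48 -0.45] w 0.956
inc [-0.3 -0.8  0.3] [ 0.004 -0.001 -0.717]
```

>>> apply_moves(increments=[0, -1, 0, 0, 0, -0.17, 0, -1, 0, 0, 0, -0.34, 0, -1, 0, 0, 0, -0.51, 0, -1, 0, 0, 0, -0.68, 0, -1, 0, 0.003, 0, -0.717])

```text
time_s: 7.72
tcp_pos: [0.5522, -0.0688, 0.2602]
orientation: [0.807, 0.59, 0.001, 0.0]
wrist_force: [0.7, 0.5, 0.2]
gripper_width: 0.974
```

```bash
python3 - <<'E'
from h import *
np.set_printoptions(precision=4,suppress=True)
o=st(); d=env.camera("wrist"); im=d["frame"].copy()
cv2.imwrite("pics/w5.png",im)
for t,B,p0 in (("well_plate",PLATE,(.54,-.1037,1.26)),("reader",READER,(.5912,.0555,1.26))):
    for m in env.masks_of(t,d)[:1]:
        print(t,m["score"],m["at"],m["pixels"].sum(),m["pixels"][:, [0,-1]].sum(),m["pixels"][[0,-1]].sum())
        (p,c),pj=wristfit(d,o,B,p0,m["pixels"]); print(p,c,"r mm",np.array(w2r(*p[:2]))*1000,p[2]-RP[2])
        for b in B: cv2.polylines(im,[np.round(cv2.convexHull(pj(place(b,p)).astype(np.float32))*16).astype(np.int32)],True,(0,0,255),1,cv2.LINE_AA,4)
cv2.imwrite("pics/w5o.png",im)
E
```

```text
t 7.72 tcp_r mm [-129.6    4.1  260.2] yaw_r 0.0023 Z [ 0.001  0.    -1.   ] F_r [ 0.7  -0.52  0.22] w 0.974
well_plate 0.57 [323.8, 200.2] 5573 0 0
[ 0.5407 -0.1035  1.2641] 108.93223995691709 r mm [-166.2033    4.5027] 0.0035867230184192245
reader 0.66 [321.0, 65.0] 12015 0 0
[0.5901 0.0559 1.2573] 453.202121375594 r mm [0.6298 6.12  ] -0.0032112667823072094
```

View pics/w5.png

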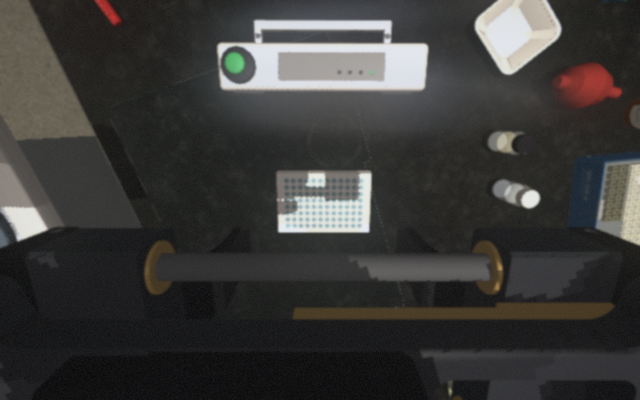

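View pics/w5o.png

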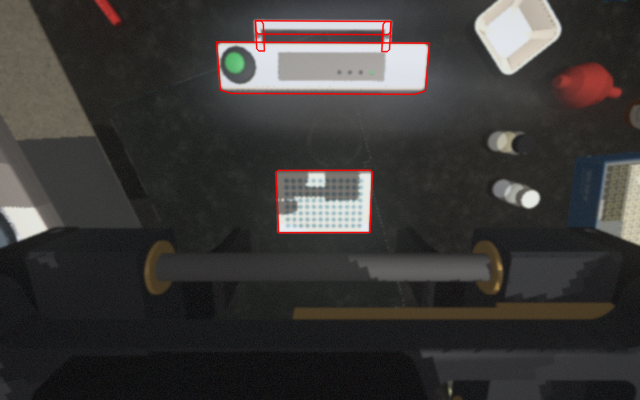

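```bash
cat >> h.py <<'E'
RP=[.5903,.0558,1.259]
E
python3 -c "
from h import *
st(); inc(-.243,0,.023,0)"
```

```text
t 7.88 tcp_r mm [-130.3   -2.1  260.2] yaw_r 0.0011 Z [ 0.002  0.    -1.   ] F_r [-0.13 -0.78  0.08] w 0.975
inc [-112.9   -2.5  237.2] [ 0.001 -0.001  0.001]
```

>>> apply_moves(increments=[-50, -1, 0, 0, 0, 0, -100, -2, 10, 0, 0, 0, -113, -2.5, 60, 0, 0, 0, -113, -2.5, 115, 0, 0, 0, -113, -2.5, 160, 0, 0, 0])

```text
time_s: 8.5
tcp_pos: [0.5152, -0.176, 0.0986]
orientation: [0.809, 0.588, 0.001, 0.0]
wrist_force: [0.4, -0.4, -0.1]
gripper_width: 0.973
```

```bash
python3 -c "
from h import *
st(); inc(-.243,0,.023,0)
d=env.camera('wrist'); cv2.imwrite('pics/w6.png',d['frame'])"
```

```text
t 8.5 tcp_r mm [-243.6    0.3   98.6] yaw_r -0.0007 Z [ 0.001  0.    -1.   ] F_r [-0.3  -0.49 -0.09] w 0.973
inc [ 0.6  0.3 75.6] [ 0.001 -0.001 -0.001]
```

View pics/w6.png

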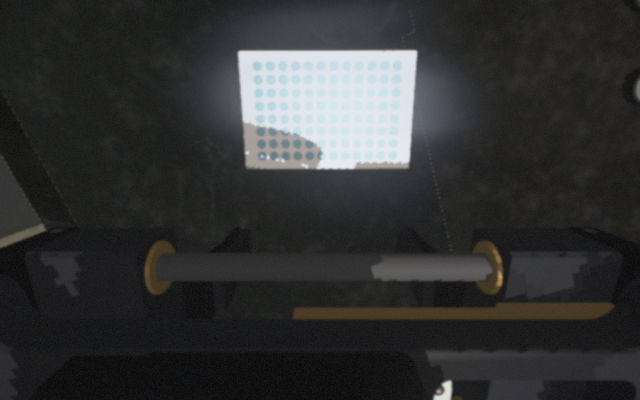

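The plate lies square ahead of the open fingers (rear edge at row 168, columns 243–410). I descend behind it, then push.

>>> apply_moves(increments=[0.5, 0, 35, 0, 0, 0, 0.5, 0, 60, 0, 0, 0, 0.5, 0, 72, 0, 0, 0, 0.5, 0, 75, 0, 0, 0, 0.5, 0, 75, 0, 0, 0])

```text
time_s: 9.18
tcp_pos: [0.5124, -0.1736, 0.0199]
orientation: [0.808, 0.588, -0.001, -0.004]
wrist_force: [-0.6, 0.3, 0.4]
gripper_width: 0.974
```

>>> apply_moves(increments=[8, 0, 0, 0, 0, 0, 14, 0, 0, 0, 0, 0, 18, 0, 0, 0, 0, 0, 22, 0, 0, 0, 0, 0, 28, 0, 0, 0, 0, 0])

```text
time_s: 9.8
tcp_pos: [0.5212, -0.147, 0.0199]
orientation: [0.808, 0.589, -0.001, -0.003]
wrist_force: [0.3, -1.1, 0.6]
gripper_width: 0.977
```

```bash
python3 -c "
from h import *
st(); inc(-.0525,0,.023,0)"
```

```text
t 9.8 tcp_r mm [-214.2    3.5   19.9] yaw_r -0.0006 Z [-0.006  0.004 -1.   ] F_r [-0.91 -0.64  0.59] w 0.977
inc [161.7   3.4  -2.8] [-0.007 -0.002 -0.001]
```

>>> apply_moves(increments=[6, 0, -1.5, -0.003, 0, 0, 14, 0, -3, -0.007, 0, 0, 22, 0, -3, -0.007, 0, 0, 30, 0, -3, -0.007, 0, 0, 38, 0, -3, -0.007, 0, 0])

```text
time_s: 10.42
tcp_pos: [0.5332, -0.1104, 0.023]
orientation: [0.808, 0.589, 0.001, -0.0]
wrist_force: [-0.5, -0.9, -0.3]
gripper_width: 0.973
```

```bash
python3 -c "
from h import *
o=st(); inc(-.0525,0,.023,0)
d=env.camera('wrist'); cv2.imwrite('pics/w7.png',d['frame'])
m=env.masks_of('well_plate',d)
for q in m[:1]:
  (p,c),pj=wristfit(d,o,PLATE,(*r2w(-.125,0),RP[2]),q['pixels']);print(q['score'],np.array(w2r(*p[:2]))*1000,p[2]-RP[2],c)
"
```

```text
t 10.43 tcp_r mm [-175.7    3.4   23. ] yaw_r -0.0005 Z [ 0.001  0.002 -1.   ] F_r [-1.03  0.15 -0.34] w 0.973
inc [123.2   3.4   0.3] [ 0.    -0.002 -0.001]
0.76 [-122.23843147   -1.87281169] 0.0006906619956632554 761.8582974793363
```

View pics/w7.png

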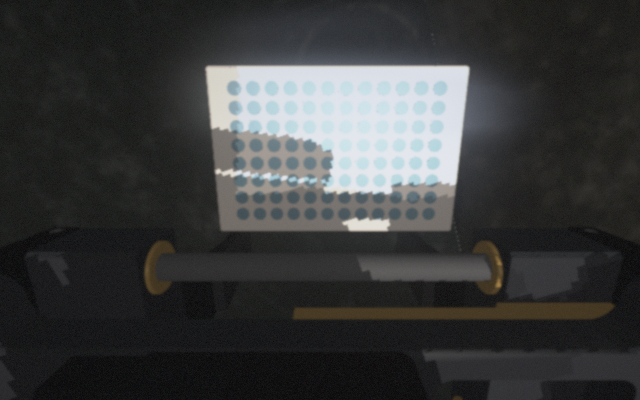

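>>> apply_moves(increments=[8, 0, 0, 0, 0, 0, 16, 0, 0, 0, 0, 0, 24, 0, 0, 0, 0, 0, 32, 0, 0, 0, 0, 0, 40, 0, 0, 0, 0, 0])

```text
time_s: 11.15
tcp_pos: [0.5455, -0.0711, 0.023]
orientation: [0.808, 0.589, 0.001, -0.001]
wrist_force: [0.3, -0.6, -0.4]
gripper_width: 0.969
```

```bash
python3 -c "
from h import *
o=st(); inc(-.0525,0,.023,0)
d=env.camera('wrist'); cv2.imwrite('pics/w8.png',d['frame'])
"
```

```text
t 11.15 tcp_r mm [-134.6    3.7   23. ] yaw_r 0.0004 Z [ 0.001  0.002 -1.   ] F_r [-0.51 -0.51 -0.43] w 0.969
inc [82.1  3.8  0.2] [-0.    -0.002  0.   ]
```

View pics/w8.png

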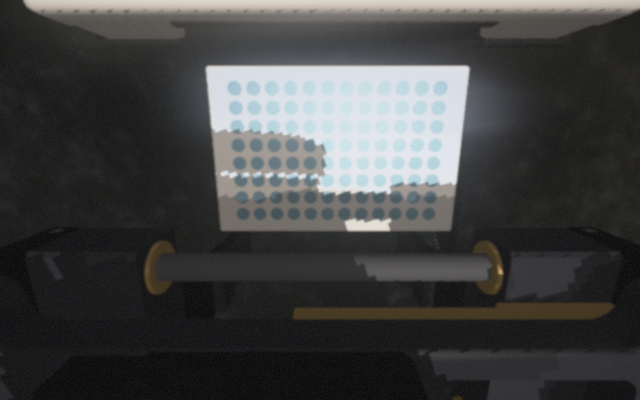

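```bash
python3 - <<'E'
from h import *
np.set_printoptions(precision=1,suppress=True)
o=st(); d=env.camera("wrist")
for n,uv,z in (("pilL",(184,38),0),("pilR",(482,40),0),("pF_L",(207,66),.0144),("pF_R",(469,67),.0144),("pR_L",(221,231),.0144),("pR_R",(453,231),.0144)):
    q=wz(d,o,uv,z); print(n,np.array(w2r(*q[:2]))*1000)
cv2.imwrite("pics/w8z.png",cv2.resize(d["frame"][:80,150:510],None,fx=2.2,fy=4,interpolation=cv2.INTER_CUBIC))
E
```

```text
t 11.2 tcp_r mm [-133.7    3.8   23.1] yaw_r 0.0009 Z [ 0.  0. -1.] F_r [ 0.8 -0.2 -0.6] w 0.974
pilL [-22.3  76.7]
pilR [-23.2 -76.2]
pF_L [-38.  61.]
pF_R [-38.4 -64.6]
pR_L [-122.    61.6]
pR_R [-122.   -66.1]
```

View pics/w8z.png

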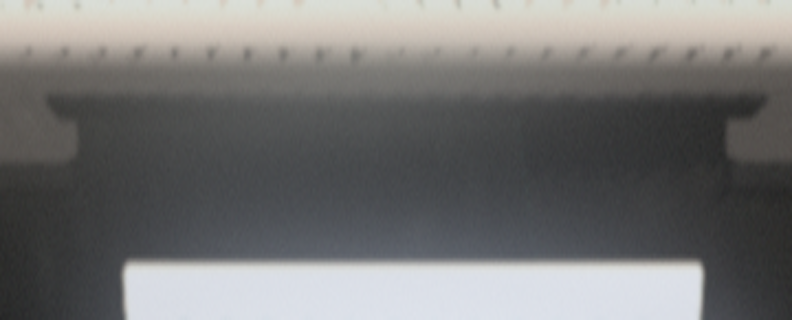

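```bash
python3 - <<'E'
from h import *
np.set_printoptions(precision=4,suppress=True)
d=env.camera("wrist")
def loc(f,roi):
    im=cv2.imread(f); b,g,r=[im[...,i].astype(int) for i in range(3)]; m=((g>b+40)&(g>r+40))
    k=np.zeros_like(m);x0,y0,x1,y1=roi;k[y0:y1,x0:x1]=1;m&=k; ys,xs=np.where(m); return xs.mean(),ys.mean(),m.sum()
A=loc("pics/w5.png",(215,40,260,90)); B=loc("pics/w4.png",(200,165,245,205)); T=loc("pics/top_c.png",(260,190,300,230)); S=loc("pics/scene_a.png",(180+130,140+80,180+145,140+95)) ;print(A,B,T,S)
def Q(yaw): return (Ro.from_euler("z",yaw)*Ro.from_euler("x",np.pi)).as_quat()
oA=dict(tcp_pos=np.array([.5522,-.0688,.2602]),orientation=Q(1.2605+.0023)); oB=dict(tcp_pos=np.array([.4686,-.0217,.2324]),orientation=Q(1.2605-1.5727))
for z in (.042,.05,.055,.06,.065,.07):
    print(z,*[np.array(w2r(*wz(d,o,u[:2],z)[:2]))*1000 for o,u in ((oA,A),(oB,B))])
t=env.camera("top")
for z in (.042,.05,.06,.07): print(z,np.array(w2r(*at_z(t,T[:2],z)[:2]))*1000)
E
```

```text
(np.float64(234.27361563517914), np.float64(62.27687296416938), np.int64(307)) (np.float64(220.43624161073825), np.float64(188.99664429530202), np.int64(298)) (np.float64(278.0), np.float64(215.7560975609756), np.int64(41)) (np.float64(315.6808510638298), np.float64(227.06382978723406), np.int64(47))
0.042 [ 3.8454 99.8642] [ 9.027  97.2039]
0.05 [ 2.4333 97.666 ] [ 6.2038 95.4146]
0.055 [ 1.5508 96.2922] [ 4.4393 94.2962]
0.06 [ 0.6683 94.9183] [ 2.6748 93.1779]
0.065 [-0.2143 93.5444] [ 0.9103 92.0595]
0.07 [-1.0968 92.1705] [-0.8542 90.9412]
0.042 [ 1.8221 86.3713]
0.05 [ 0.773  87.4373]
0.06 [-0.5383 88.7699]
0.07 [-1.8497 90.1025]
```

>>> apply_moves(increments=[8, 0, -1, 0, 0, 0, 16, 0, -2, 0, 0, 0, 24, 0, -2, 0, 0, 0, 32, 0, -2, 0, 0, 0, 40, 0, -2, 0, 0, 0])

```text
time_s: 11.98
tcp_pos: [0.558, -0.0329, 0.0254]
orientation: [0.808, 0.589, 0.001, -0.0]
wrist_force: [-0.9, -1.2, 1.4]
gripper_width: 0.971
```

```bash
python3 -c "
from h import *
o=st(); inc(-.0525,0,.025,0)
d=env.camera('wrist'); cv2.imwrite('pics/w9.png',d['frame'])
"
```

```text
t 11.97 tcp_r mm [-94.3   3.6  25.4] yaw_r 0.001 Z [ 0.001  0.002 -1.   ] F_r [-1.46  0.5   1.38] w 0.971
inc [41.8  3.6  0.5] [ 0.001 -0.002  0.001]
```

View pics/w9.png

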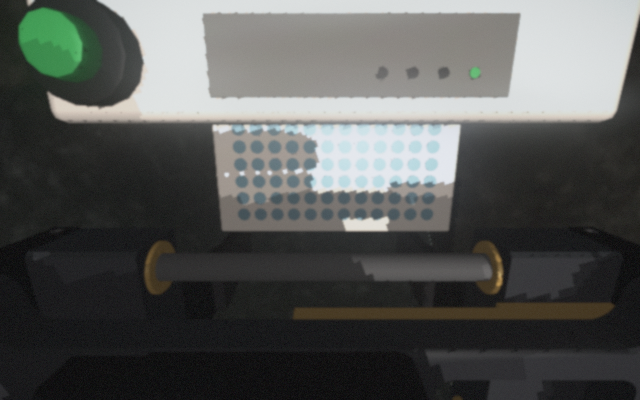

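>>> apply_moves(increments=[8, 0, 0, 0, 0, 0, 16, 0, 0, 0, 0, 0, 24, 0, 0, 0, 0, 0, 30, 0, 0, 0, 0, 0, 35, 0, 0, 0, 0, 0])

```text
time_s: 12.65
tcp_pos: [0.5689, 0.0018, 0.0254]
orientation: [0.808, 0.589, 0.001, -0.001]
wrist_force: [-0.3, -1.2, -1.2]
gripper_width: 0.975
```

>>> apply_moves(increments=[1, 0, 0, 0, 0, 0, 2, 0, 0, 0, 0, 0, 3, 0, 0, 0, 0, 0, 4, 0, 0, 0, 0, 0, 5, 0, 0, 0, 0, 0])

```text
time_s: 13.28
tcp_pos: [0.5705, 0.0065, 0.0254]
orientation: [0.808, 0.589, 0.001, -0.001]
wrist_force: [-0.0, -0.7, -0.0]
gripper_width: 0.978
```

```bash
python3 -c "
from h import *
o=st(); inc(-.0525,0,.025,0)
d=env.camera('wrist'); cv2.imwrite('pics/w10.png',d['frame'])
"
```

```text
t 13.28 tcp_r mm [-53.    3.8  25.4] yaw_r 0.0013 Z [ 0.001  0.003 -1.   ] F_r [-0.72 -0.21 -0.04] w 0.978
inc [0.5 3.8 0.4] [ 0.001 -0.003  0.001]
```

View pics/w10.png

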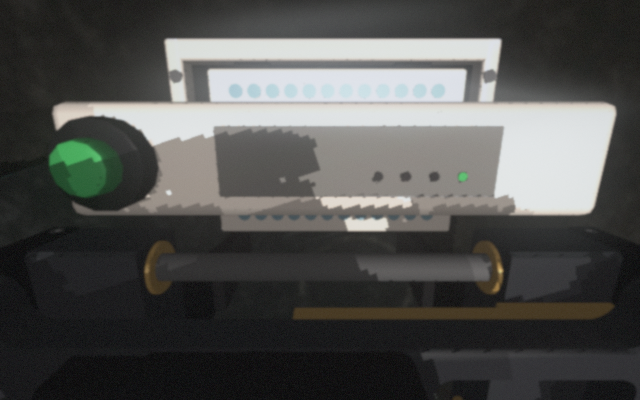

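>>> apply_moves(increments=[0.6, 0, 0, 0, 0, 0, 1.2, 0, 0, 0, 0, 0, 1.8, 0, 0, 0, 0, 0, 2.4, 0, 0, 0, 0, 0, 3, 0, 0, 0, 0, 0])

```text
time_s: 13.95
tcp_pos: [0.5706, 0.0069, 0.0254]
orientation: [0.807, 0.59, -0.0, 0.0]
wrist_force: [-3.1, -13.5, 1.4]
gripper_width: 0.972
```

```bash
python3 -c "
from h import *
o=st();d=env.camera('wrist'); cv2.imwrite('pics/w11.png',cv2.resize(d['frame'][30:240,130:540],None,fx=1.9,fy=1.9,interpolation=cv2.INTER_CUBIC))
"
```

```text
t 13.95 tcp_r mm [-52.6   3.7  25.4] yaw_r 0.0031 Z [-0.001 -0.001 -1.   ] F_r [-13.85  -1.18   1.35] w 0.972
```

View pics/w11.png

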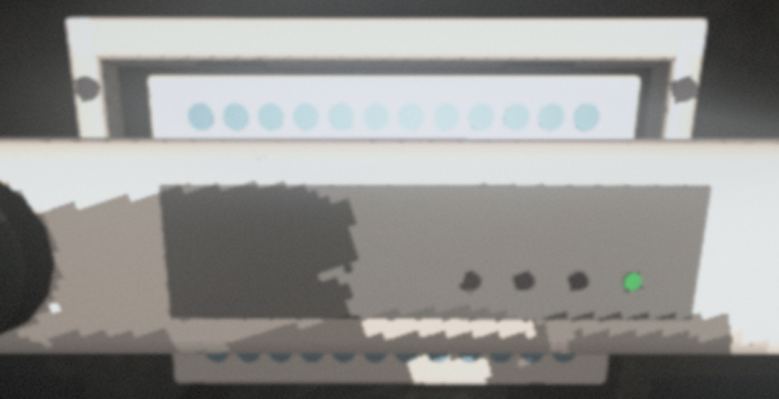

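>>> apply_moves(increments=[-1, 0, 0, 0, 0, 0, -6, 0, 0, 0, 0, 0, -15, 0, 0, 0, 0, 0, -30, 0, 0, 0, 0, 0, -40, 0, -10, 0, 0, 0])

```text
time_s: 14.62
tcp_pos: [0.5575, -0.0321, 0.0352]
orientation: [0.808, 0.59, -0.001, -0.001]
wrist_force: [0.3, -0.6, -0.0]
gripper_width: 0.973
```

```bash
python3 -c "
from h import *
o=st();inc(-.10,.093,.16,0);inc(-.10,.0,.16,0);d=env.camera('wrist'); cv2.imwrite('pics/w12.png',d['frame'])
"
```

```text
t 14.62 tcp_r mm [-93.8   4.3  35.2] yaw_r 0.0023 Z [-0.002 -0.    -1.   ] F_r [-0.47 -0.42 -0.01] w 0.973
inc [  -6.2  -89.  -124.6] [-0.002  0.001  0.002]
inc [  -6.4    4.  -124.8] [-0.002  0.001  0.002]
```

View pics/w12.png

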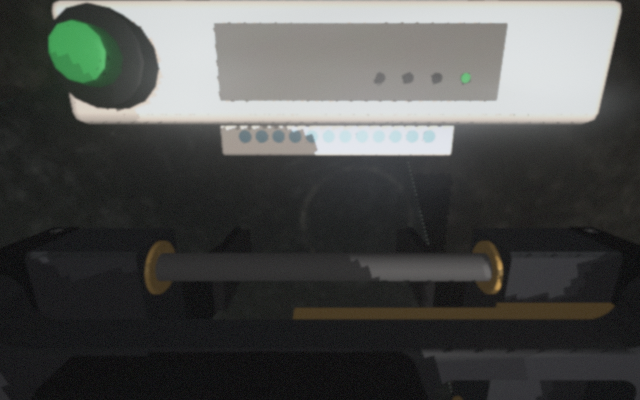

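>>> apply_moves(increments=[-6, 0, -50, 0, 0, 0, -6, 0, -100, 0, 0, 0, -6, -20, -130, 0, 0, 0, -6, -60, -135, 0, 0, 0, -6, -80, -135, 0, 0, 0], fingers=-1)

```text
time_s: 15.3
tcp_pos: [0.4783, -0.0139, 0.1729]
orientation: [0.808, 0.589, -0.0, 0.001]
wrist_force: [-0.1, -0.3, -0.4]
gripper_width: 0.494
```

>>> apply_moves(increments=[0, 0, 0, 0, 0, 0, 0, 0, 0, 0, 0, 0, 0, 0, 0, 0, 0, 0, 0, 0, 0, 0, 0, 0, 0, 0, 0, 0, 0, 0])

```text
time_s: 15.92
tcp_pos: [0.4786, -0.014, 0.1727]
orientation: [0.808, 0.589, -0.0, 0.001]
wrist_force: [-0.6, 0.4, 0.9]
gripper_width: 0.016
```

```bash
python3 - <<'E'
from h import *
np.set_printoptions(precision=2,suppress=True)
o=st();d=env.camera('wrist'); im=d["frame"]; cv2.imwrite('pics/w13.png',im)
b,g,r=[im[...,i].astype(int) for i in range(3)]; m=((g>b+40)&(g>r+40)).astype(np.uint8)
n,l,s,c=cv2.connectedComponentsWithStats(m)
for i in range(1,n):
    if s[i,4]>50:
        print(c[i],s[i])
        for z in (.05,.055,.06,.065,.07): print(z,np.array(w2r(*wz(d,o,c[i],z)[:2]))*1000)
t=cams(("top","scene"),"f")
for n_,sl in (("top",(slice(140,260),slice(240,380))),):
    cv2.imwrite("pics/top_f2.png",cv2.resize(t[n_]["frame"][sl],None,fx=5,fy=5,interpolation=cv2.INTER_CUBIC))
E
```

```text
t 15.93 tcp_r mm [-100.7   84.9  172.7] yaw_r 0.0013 Z [ 0. -0. -1.] F_r [0.25 0.69 0.91] w 0.016
[313.79  81.43] [302  69  25  26 507]
0.05 [ 1.76 94.22]
0.055 [ 1.16 94.08]
0.06 [ 0.55 93.94]
0.065 [-0.05 93.8 ]
0.07 [-0.65 93.66]
```

View pics/w13.png

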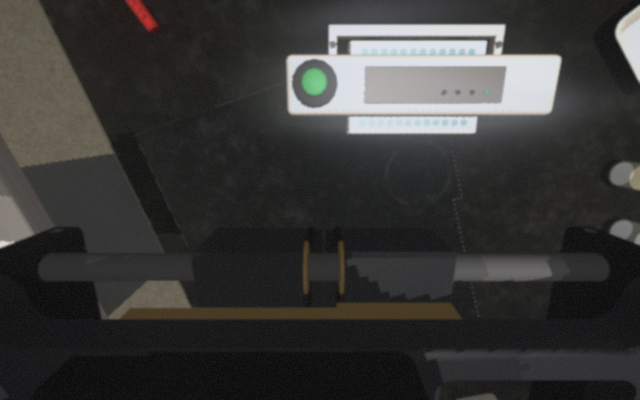

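View pics/top_f2.png

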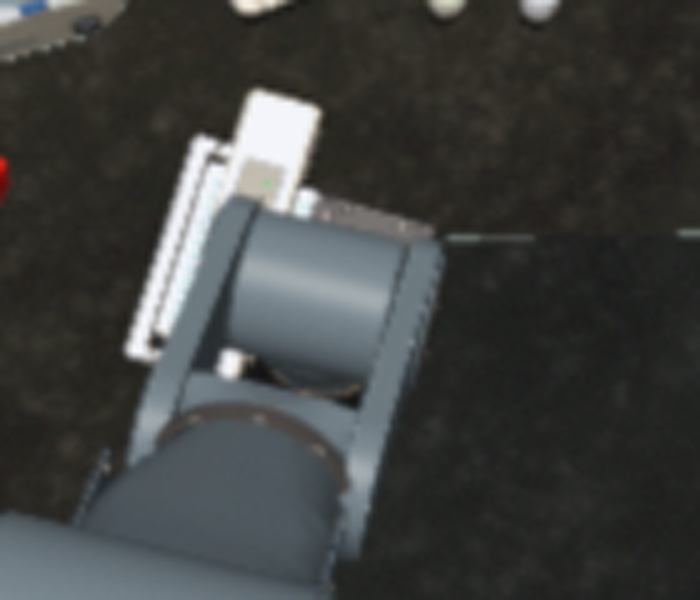

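```bash
python3 - <<'E'
from h import *
np.set_printoptions(precision=2,suppress=True)
o=st();d=env.camera('wrist')
for n,uv,z in (("rearL",(348,133),.0144),("rearR",(476.5,132),.0144),("frL",(350.5,41),.0144),("frR",(488,41),.0144),("deckNearL",(288,114),.042),("deckNearR",(552,113),.042),("deckFarL",(288,56),.042),("barFarL",(329,25),.012),("barFarR",(505,25),.012)):
    print(n,np.array(w2r(*wz(d,o,uv,z)[:2]))*1000)
cv2.imwrite("pics/w13z.png",cv2.resize(d["frame"][10:150,270:580],None,fx=2.5,fy=2.5,interpolation=cv2.INTER_CUBIC))
inc(0,.0935,.10,0)
E
```

```text
t 16.07 tcp_r mm [-100.7   85.1  172.8] yaw_r 0.0014 Z [ 0. -0. -1.] F_r [ 0.81  0.51 -0.3 ] w 0.007
rearL [-41.91  61.81]
rearR [-40.9  -66.14]
frL [41.06 61.31]
frR [ 41.17 -65.87]
deckNearL [-24.38 117.91]
deckNearR [ -23.42 -117.38]
deckFarL [ 22.97 116.49]
barFarL [54.94 81.2 ]
barFarR [ 55.09 -80.84]
inc [100.8  -8.3  72.7] [0. 0. 0.]
```

View pics/w13z.png

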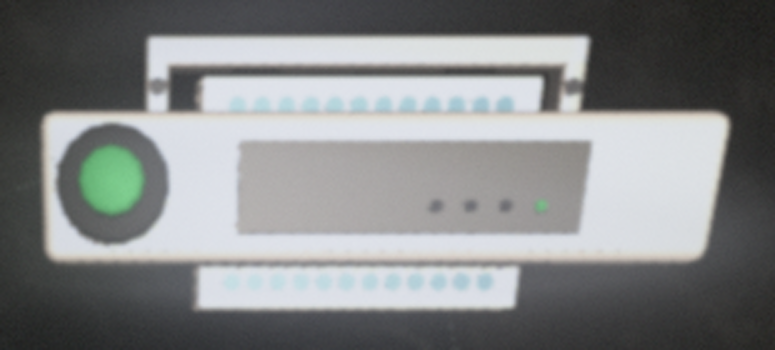

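>>> apply_moves(increments=[25, -2, 0, 0, 0, 0, 55, -5, 10, 0, 0, 0, 85, -8, 30, 0, 0, 0, 101, -8.3, 55, 0, 0, 0, 101, -8.3, 73, 0, 0, 0])

```text
time_s: 16.75
tcp_pos: [0.5014, 0.086, 0.0988]
orientation: [0.807, 0.59, -0.0, 0.001]
wrist_force: [-0.1, -0.2, -0.8]
gripper_width: 0.003
```

>>> apply_moves(increments=[0, 0, 2, 0, 0, 0, 0, 0, 5, 0, 0, 0, 0, 0, 8, 0, 0, 0, 0, 0, 10, 0, 0, 0, 0, 0, 12, 0, 0, 0])

```text
time_s: 17.38
tcp_pos: [0.5016, 0.0858, 0.087]
orientation: [0.807, 0.59, 0.0, 0.001]
wrist_force: [0.1, -0.7, -0.9]
gripper_width: 0.004
```

```bash
python3 - <<'E'
from h import *
o=st(); inc(0,.0935,.08,0); t=cams(("scene",),"g")["scene"]["frame"]
cv2.imwrite("pics/scene_g2.png",cv2.resize(t[170:270,250:380],None,fx=6,fy=6,interpolation=cv2.INTER_CUBIC))
E
```

```text
t 17.38 tcp_r mm [ 1.4 93.6 87. ] yaw_r 0.0033 Z [ 0.001 -0.001 -1.   ] F_r [-0.62 -0.33 -0.89] w 0.004
inc [-1.3  0.1  7. ] [0.001 0.001 0.003]
```

View pics/scene_g2.png

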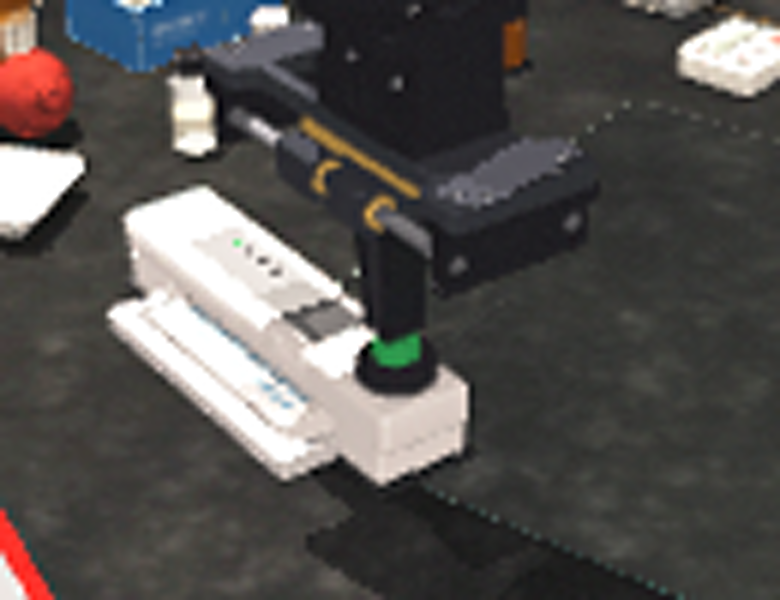

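>>> apply_moves(increments=[-1, 0, 1, 0, 0, 0, -1, 0, 2.5, 0, 0, 0, -1, 0, 4, 0, 0, 0, -1, 0, 5.5, 0, 0, 0, -1, 0, 7, 0, 0, 0])

```text
time_s: 18.05
tcp_pos: [0.5012, 0.0849, 0.0798]
orientation: [0.807, 0.59, -0.0, 0.001]
wrist_force: [-0.1, 0.7, 2.5]
gripper_width: 0.006
```

>>> apply_moves(increments=[0, 0, 1, 0, 0, 0, 0, 0, 2, 0, 0, 0, 0, 0, 3, 0, 0, 0, 0, 0, 4, 0, 0, 0, 0, 0, 4, 0, 0, 0])

```text
time_s: 18.68
tcp_pos: [0.5012, 0.0849, 0.0772]
orientation: [0.807, 0.59, 0.0, 0.001]
wrist_force: [-2.8, -0.1, 14.5]
gripper_width: 0.005
```

```bash
python3 - <<'E'
from h import *
o=st(); t=cams(("scene",),"h")["scene"]["frame"]
cv2.imwrite("pics/scene_h2.png",cv2.resize(t[200:250,280:345],None,fx=12,fy=12,interpolation=cv2.INTER_CUBIC))
E
```

```text
t 18.68 tcp_r mm [ 0.3 93.7 77.2] yaw_r 0.0036 Z [ 0.001 -0.001 -1.   ] F_r [-0.93  2.65 14.48] w 0.005
```

View pics/scene_h2.png

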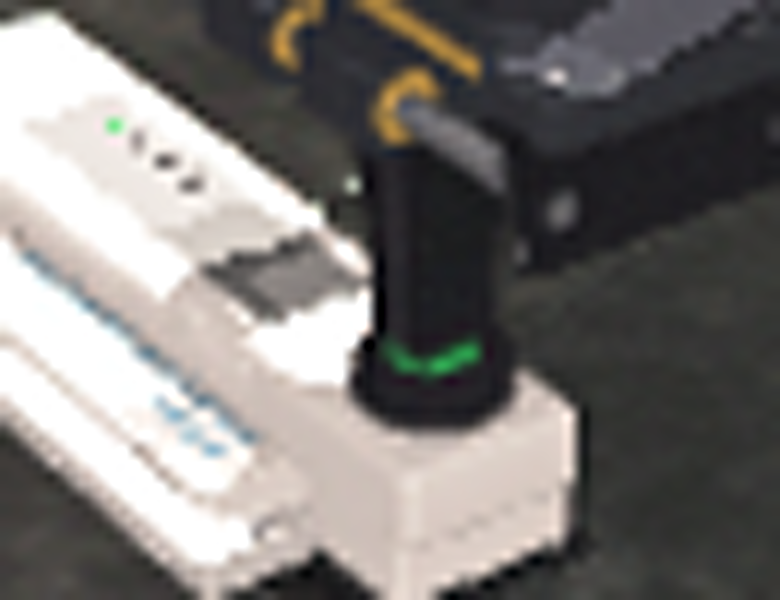

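>>> apply_moves(increments=[0, 0, 1, 0, 0, 0, 0, 0, 1.5, 0, 0, 0, 0, 0, 1.8, 0, 0, 0, 0, 0, 1.8, 0, 0, 0, 0, 0, 1.8, 0, 0, 0])

```text
time_s: 19.35
tcp_pos: [0.5012, 0.0849, 0.0771]
orientation: [0.807, 0.59, 0.0, 0.001]
wrist_force: [-3.4, -0.7, 17.3]
gripper_width: 0.003
```

The button is firmly at its bottom stop: the force rose to 17 N with only 0.1 mm more travel. I lift off and check.

>>> apply_moves(increments=[0, 0, -4, 0, 0, 0, 0, 0, -14, 0, 0, 0, 0, 0, -40, 0, 0, 0, 0, 0, -80, 0, 0, 0, -20, 0, -110, 0, 0, 0])

```text
time_s: 19.98
tcp_pos: [0.4956, 0.0665, 0.1886]
orientation: [0.807, 0.591, 0.001, 0.002]
wrist_force: [0.1, -0.4, -0.3]
gripper_width: 0.009
```

>>> apply_moves(increments=[-50, 0, 0, 0, 0, 0, -90, 0, 0, 0, 0, 0, -120, 0, 0, 0, 0, 0, -120, 0, 0, 0, 0, 0, -120, 0, 0, 0, 0, 0])

```text
time_s: 20.6
tcp_pos: [0.4595, -0.0476, 0.1887]
orientation: [0.807, 0.591, 0.001, 0.002]
wrist_force: [0.0, -0.1, -0.5]
gripper_width: 0.005
```

```bash
python3 - <<'E'
from h import *
o=st(); d=env.camera("wrist"); im=d["frame"]; t=cams(("scene","top"),"k")
for q in env.masks_of('well_plate',d)[:2]: print(q["score"],q["at"])
a=cv2.resize(im[:230],None,fx=1.25,fy=1.25); cv2.imwrite("pics/w14.png",a)
cv2.imwrite("pics/scene_k2.png",cv2.resize(t["scene"]["frame"][170:270,250:380],None,fx=6,fy=6,interpolation=cv2.INTER_CUBIC))
E
```

```text
t 20.6 tcp_r mm [-138.5   92.8  188.7] yaw_r 0.0051 Z [ 0.004 -0.001 -1.   ] F_r [-0.05 -0.06 -0.48] w 0.005
0.97 [419.8, 81.5]
```

View pics/w14.png

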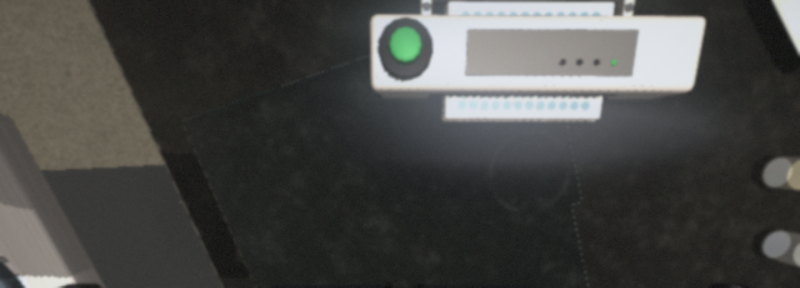

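View pics/scene_k2.png

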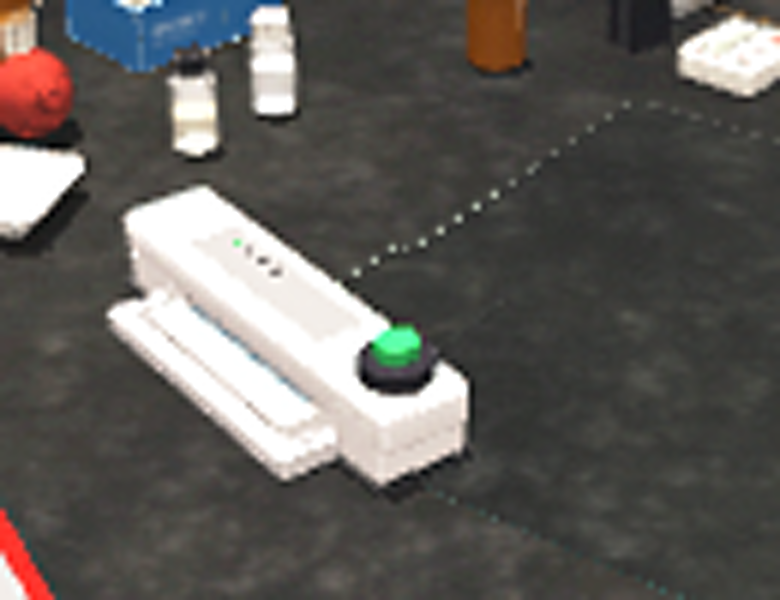

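```bash
python3 - <<'E'
from h import *
o=st(); d=env.camera("wrist")
for uv,z in (((354.4,95.4),.0144),((480.5,94.8),.0144),((297.5,72),.042),((553.5,72),.042)): print(np.array(w2r(*wz(d,o,uv,z)[:2]))*1000)
print(env.job_done())
E
```

```text
t 20.8 tcp_r mm [-138.    92.9  188.6] yaw_r 0.0072 Z [ 0.004 -0.001 -1.   ] F_r [ 0.48 -0.13 -0.54] w 0.005
[-42.15486334  62.55211455]
[-40.73290797 -65.80955283]
[-24.58539673 117.88689329]
[ -22.96685396 -115.942785  ]
the job is handed in; nothing more can be done
None
```

The plate is home in the white reader, start was pressed after that, and I handed the job in at about 21 s. The hand-in gives no verdict.

**Push:** I first pushed the plate sideways by its short side to centre and square it. Then I pushed it along the bench with both open fingertips until it met the stop, which resisted with 14 N at the expected position.

**Start button:** I pressed it with the closed fingers down to its hard stop. The force rose from 14 N to 17 N with almost no further travel. I then lifted off and moved clear.

**Last checks:**
- **Along the reader's x:** the plate's rear edge measured −42.2 and −40.7 mm at its two ends, where −42.75 is fully seated. The deck edge beside it read 0.4 to 2 mm off in the same direction, so I take most of that gap as camera error.
- **Across and square:** the plate's centre is about 2 mm off the centre line. It looked square, within about 0.01 rad.
- **Button and robot:** the button looks released, and the robot touches nothing.
- **Bystanders:** I passed near none of them, but I did not measure their positions again at the end.

**Disagreement:** the top camera placed things about 3 to 6 mm off from the wrist camera across the reader. The first push contact agreed with the wrist camera to under 1 mm, so I used its values.

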